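Close the ribboning jig on a two-box gift set

ROBOT

A 6-joint arm with a two-finger parallel gripper is mounted at the origin on a cart in front of the work surface, level with it; the furniture and walls round the work are solid. World frame = base frame: x ahead of the robot, y to its left, z up, the work surface at z = 0. Lengths are in m, angles in rad, forces in N, time in s.
With the tool pointing down it reaches from about 0.3 to 0.85 m from the base axis. Payload 5.4 kg.
Tool frame: the origin (TCP) lies between the finger pads; the fingertips stand 19 mm ahead of it and the grasp point (between the pads) is the TCP (r.finger_overhang is the distance from the TCP to the fingertips, in m); z points along the fingers, y is the line along which they close (so a half turn about z gives the same grasp; the last joint's range is limited). The gripper opens to 85 mm and grips with 20 to 120 N. Pads are 22 mm wide; open, the fingers measure 114 mm over their backs; the gripper's body (76 mm by 85 mm) begins 54 mm behind the grasp point. The pads swing forward as they close: fully open they stand 13 mm farther back than shut.
Start: joints at [0.997, 0.158, 1.597, -0, 1.386, -0.21], TCP at [0.205, 0.537, 0.221] pointing down, gripper open.
Joint ranges: [-2.91, 2.91], [-0.94, 2.29], [0.18, 2.7], [-1.29, 4.43], [0.17, 2.64], [-3, 3]. Speed limits (rad/s): [2.57, 2.57, 3.14, 3.14, 3.14, 3.14].

INTERFACE

Orientations are given as a unit quaternion [w, x, y, z].
In Python, from cell import r gives the robot as it stands.
- The arm moves only by the shell command python3 -m creep 'ROWS'. ROWS is a JSON list of rows, 1 to 5 of them, each of 7 numbers: dx, dy, dz in parts of the range, where 1.0 means 0.3 m, then a rotation vector rx, ry, rz in parts of the range, where 1.0 means 45 degrees, then the opening from 0.0 (shut) to 1.0 (fully open); each row is the pose to reach, as a shift and turn from the pose commanded when the command began, along the tool's axes at that moment; what a row does not reach only later rows make up. A row lasts 1/10 s, in which the tool goes at most 0.05 m and 0.15 rad, less where a joint would pass 70% of its speed; a pose out of reach is approached as far as the arm can. The fingers move at their own pace and stop on an object; the grip force is fixed at half the most. Time passes only in rows, so rows that do not move let the fingers close. It prints the time, the measured TCP pose, the force, the opening and the grip force at its end. No shift or turn number may pass 1 either way. Input that does not fit is refused with a message, and nothing moves.
- r.state(): the state, without advancing time (a new reading comes with each control period).
- r.snapshot(name): name is "side" or "top"; returns a dict with "image" (400x640x3 uint8, red, green, blue), "camera_matrix" (3x3 intrinsics, pixels), "pose" (4x4, takes a point from camera to world coordinates). Camera axes: x right, y down, z forward; pixel columns grow to the right and rows downward; lengths in m; the calibration is good to about 2 mm. A picture is of the moment at which its call begins. There is no depth.
- r.hand_in(): hands the job in; it is judged then, once.
The state is a dict: "t": time; "q": joint angles; "qd": joint speeds; "joint_efforts": joint torques, N m; "position": TCP position; "orientation": TCP orientation; "ft_force": force on the tool from outside, world axes, zero at the start; "torque": the same for the moment, N m; "gripper_width": opening from 0.0 (shut) to 1.0 (fully open); "gripper_force": force on a finger pad.
Only numpy, scipy, OpenCV 4.12 (cv2) and the standard library are available. Lean on these libraries where they do the work, as an engineer would, in place of code of your own. Each camera call takes 0.05 s, during which the arm holds its last target. There are 200 camera calls.

TASK

A two-box gift set is being made up for ribbon tying: the first navy gift box already lies in the ribboning jig with the sliding jaw run up close to its end. Slide the jaw right back by its black grip, put the second navy gift box squarely on top of the first with the long sides flush, let go of it, and then slide the jaw gently home until it is snug against the ends of both boxes, so that the set is held endwise between the jaw and the fixed stop. Leave the letter stamp and the ribbon spools where they are.

Things in the scene. Friction and masses are not known exactly. Their poses are not given: they have to be found in the camera images.
- jig: Ribboning jig fixed to the table: 100 x 278 x 12 mm plywood base, long side along its own y (from y -0.152 to +0.126). Origin at table height; own x points to the low back fence, own y to the fixed end stop, z up. Its -x front is open. The lower box lies on two cork-topped bearers 20 mm above the table, long side along y; the jaw's track is at the -y end.
- seat (a point): Centre of the jig's box seat: jig x 0, y +0.035, 20 mm above the table, where the centre of the lower box's underside belongs; axes as the jig's. Low back fence: two aluminium posts, face at x +32.5 mm from here, tops 46 mm above the table (8 mm below the lower box's top).
- jaw (a joint): Sliding jaw (m). 0: its cork face is one box length (150 mm) from the fixed stop's face; grows as it is drawn back along jig -y, up to 0.045 (end of track); goes to -0.025 if no box is between. At value q the face is at jig y = -0.040 - q. Stays where it is left; takes about 2.5 N to slide, some 1 N more pushing a box. Jaw plate 52 mm wide, 11 mm thick, top 77.5 mm above the table.
- jaw_grip (a point): Middle of the jaw's grip: black ribbed block with a white line on top, 18 mm wide across the track (jig x), 30 mm along it (jig y), 32 mm tall, top 70.5 mm above the table. This point is 56.5 mm above the table, at jig x 0, y = -0.083 - q. Its jig +x and -x sides are free to grasp; 17 mm lie between it and the back of the jaw plate. Axes as the jig's.
- lower_box: Navy lidded gift box, closed, 62 x 150 x 34 mm (own x, y, z), origin at the centre of its underside, 160 g, loose, lying in the jig.
- upper_box: A second, identical navy lidded gift box, closed, 62 x 150 x 34 mm (own x, y, z), origin at the centre of its underside, about 140 g, loose, lying flat on the table to the left or right of the jig. Grasp across its 62 mm width. Either way round is fine on top of the other.
- letter_stamp: Bystander: brass stamp with a turned brown wooden handle, 29 x 30 x 73 mm, standing on the table; origin at the centre of its underside.
- spool_navy: Bystander: white spool of navy ribbon lying flat, 60 mm across, 22 mm high, behind the jig; origin at its underside.
- spool_gold: Bystander: white spool of gold ribbon lying flat, 54 mm across, 18 mm high, behind the jig; origin at its underside.
- fixed_stop (a point): Foot of the cork face of the fixed aluminium end stop: jig x 0, y +0.110, 75 mm along jig y from the seat, 20 mm above the table; axes as the jig's, the face looks to -y. The stop is 56 mm wide, its top 78 mm above the table (10 mm below the top of two stacked boxes).

How it is judged:
On the way, in this order (a step that is already met when the one before it is completed fails the run):
1. the jaw is drawn right back (at least 30 mm of its 45 mm) (value of joint jaw above 0.03 m), for 0.1 s.
2. the second box lies let go on top of the first, with the jaw still open (value of joint jaw above 0.005 m and z of upper_box in the frame of lower_box between 0.031 and 0.037 m and horizontal distance between upper_box and lower_box below 0.025 m and contact force between the fingers and upper_box below 0.1 N), for 0.2 s.
At the end, for the whole second after the job is handed in: Jaw snug: its face within 2 mm of one box length from the fixed stop. Upper box flat on the lower one, long sides flush within 5 mm, ends within 3 mm, parallel within 3 degrees; lower box still in its seat within 5 mm and parallel to the jig within 2 degrees; everything at rest (value of joint jaw between -0.003 and 0.002 m and z of upper_box in the frame of lower_box between 0.032 and 0.036 m and x of upper_box in the frame of lower_box between -0.005 and 0.005 m and y of upper_box in the frame of lower_box between -0.003 and 0.003 m and angle between the y axis of upper_box and the y axis of lower_box, either way round below 0.05 rad and horizontal distance between lower_box and seat below 0.005 m and angle between the y axis of lower_box and the y axis of jig, either way round below 0.04 rad and height (world z) of lower_box below 0.022 m and angle between upper_box's own z axis and vertical below 0.03 rad and linear speed of each of upper_box, lower_box below 0.01 m/s); the robot touches nothing.
It fails at once if the boxes are crushed by the jaw (over 40 N) (contact force between jaw and upper_box above 40 N or contact force between jaw and lower_box above 40 N).
It fails at once if a bystander is shifted by more than 20 mm (distance of any of letter_stamp, spool_navy, spool_gold from where it was at the start of the episode above 0.02 m).
It also fails if it takes over 61 s, if anything falls off the work surface, if the arm or the gripper's body presses on something with over 40 N, if the wrist force passes 120 N, or if a joint passes its speed limit or range.

## Working session

There is one attempt and no reset: what is moved stays moved. The work goes in short steps, Python scripts to look and compute and a shell command to move; the robot and the scene stay as the last step left them, time stands still between calls to the robot, and variables do not carry over. Pictures are saved under pics/ and viewed, at most 10 in all, crops included, and the job is handed in when it is done.

```bash
ls; mkdir -p pics; cat > h.py <<'E'
import numpy as np, cv2
from cell import r
from scipy.spatial.transform import Rotation as R
def snap(n,f=None):
    s=r.snapshot(n)
    if f: cv2.imwrite('pics/'+f,s['image'][:,:,::-1])
    return s
def ray(s,uv,z):
    K=s['camera_matrix'];T=s['pose']
    uv=np.atleast_2d(np.array(uv,float))
    d=(T[:3,:3]@np.linalg.inv(K)@np.c_[uv,np.ones(len(uv))].T).T
    o=T[:3,3]
    return o+d*((z-o[2])/d[:,2])[:,None]
def tool():
    st=r.state();w,x,y,z=st['orientation']
    return np.array(st['position']),R.from_quat([x,y,z,w])
def delta(p,yaxis_ang=None):
    p0,Rt=tool()
    print('tool d',np.round(Rt.inv().apply(np.array(p)-p0),4))
    y=Rt.as_matrix()[:,1];a=np.arctan2(y[1],y[0])
    print('pos',p0.round(4),'tool y ang',a.round(4), 'tilt z',Rt.as_matrix()[:,2].round(4))
    if yaxis_ang is not None:
        d=(yaxis_ang-a+np.pi/2)%np.pi-np.pi/2
        print('rz (tool)',-d)
E
python3 - <<'E'
from h import *
for n in('top','side'):
    s=snap(n,n+'0.png');print(s['camera_matrix'],s['pose'].round(3))
print(r.state())
E
```

```text
pics
[[404.51079652   0.         324.43404361]
 [  0.         404.51079652 193.95689664]
 [  0.           0.           1.        ]] [[ 0.024 -0.995  0.097  0.459]
 [-1.    -0.023  0.012 -0.059]
 [-0.009 -0.098 -0.995  1.22 ]
 [ 0.     0.     0.     1.   ]]
[[411.2418311    0.         321.3456499 ]
 [  0.         411.2418311  200.07065652]
 [  0.           0.           1.        ]] [[ 0.998 -0.005  0.067  0.498]
 [-0.064 -0.386  0.92  -1.121]
 [ 0.021 -0.922 -0.386  0.498]
 [ 0.     0.     0.     1.   ]]
{'t': 0.1, 'q': array([ 9.96883799e-01,  1.59014984e-01,  1.59809544e+00, -2.86155887e-05,
        1.38623700e+00, -2.10135491e-01]), 'qd': array([-0.00046863, -0.00255766, -0.0047254 , -0.00060597,  0.00100296,
       -0.00073103]), 'joint_efforts': array([ 2.09443948e-05, -3.96988535e+01, -3.32338250e+01, -2.27642108e-04,
        4.18317213e-03, -3.57650251e-06]), 'position': array([0.2043212 , 0.53686664, 0.22020456]), 'orientation': array([-3.22217662e-04,  1.80884596e-01,  9.83503936e-01, -8.16197071e-04]), 'ft_force': array([0.48288474, 0.48596005, 0.37988987]), 'torque': array([-0.0020999 , -0.0033768 ,  0.00067121]), 'gripper_force': 0.0, 'gripper_width': 1.00513320945956}
```

View pics/top0.png

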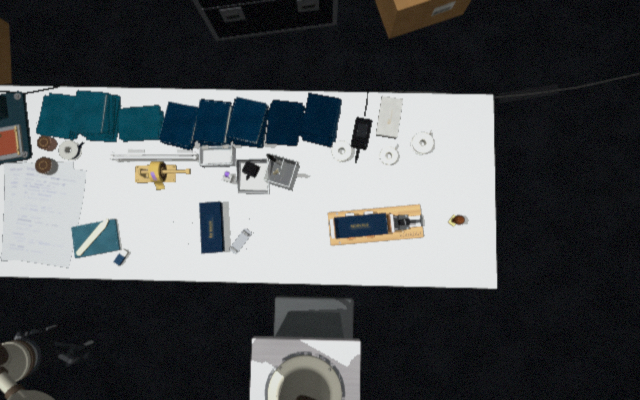

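View pics/side0.png

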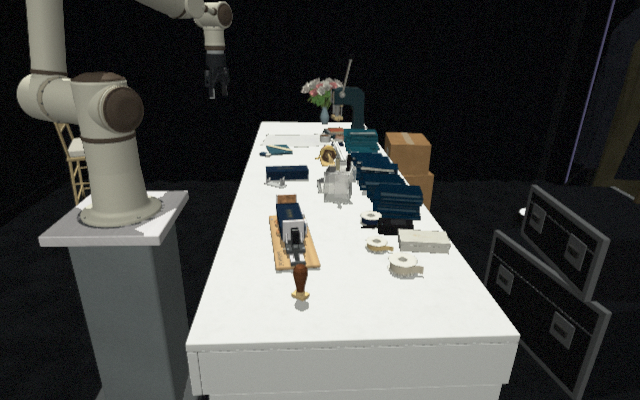

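The top view shows the jig at about (328–424, 205–245), with the lower box at (360,226) and the jaw and grip at (405,223). The upper box is at (211,228), the stamp at (457,220), and a small clip lies at (241,240). Next I'll enlarge crops.

```bash
python3 - <<'E'
from h import *
a=cv2.imread('pics/top0.png')
c1=cv2.resize(a[195:255,320:440],None,fx=6,fy=6,interpolation=cv2.INTER_CUBIC)
c2=cv2.resize(a[195:260,190:260],None,fx=3.5,fy=3.5,interpolation=cv2.INTER_CUBIC)
o=np.zeros((600,720,3),np.uint8);o[:360]=c1;o[362:362+c2.shape[0],:c2.shape[1]]=c2
b=cv2.imread('pics/side0.png')
c3=cv2.resize(b[190:275,260:330],None,fx=2.8,fy=2.8,interpolation=cv2.INTER_CUBIC)
o[362:600,260:260+c3.shape[1]]=c3[:238]
c4=cv2.resize(b[155:195,255:320],None,fx=3.8,fy=3.8,interpolation=cv2.INTER_CUBIC)
o[362:362+c4.shape[0],470:470+c4.shape[1]]=c4
cv2.imwrite('pics/crop1.png',o)
for n,(x,y) in dict(lb=(350,222),ub=(211,228),).items(): print(n,a[y-3:y+3,x-3:x+3].reshape(-1,3).mean(0))
print('row across upper box v=225',a[225,195:235].tolist())
print('col across lower u=350',a[200:250,350].tolist())
E
```

```text
lb [69.58333333 46.16666667 24.16666667]
ub [77.97222222 77.88888889 71.5       ]
row across upper box v=225 [[230, 229, 227], [230, 230, 227], [230, 230, 229], [230, 229, 227], [221, 221, 217], [127, 115, 103], [73, 52, 29], [70, 44, 23], [70, 47, 29], [67, 44, 21], [66, 44, 23], [71, 46, 24], [72, 45, 19], [73, 53, 34], [79, 81, 76], [81, 97, 98], [77, 87, 88], [80, 79, 74], [79, 59, 41], [72, 51, 28], [65, 43, 17], [69, 46, 24], [69, 45, 24], [69, 46, 24], [71, 45, 24], [66, 44, 25], [33, 23, 6], [44, 40, 36], [105, 105, 100], [164, 165, 165], [168, 171, 169], [168, 169, 168], [168, 171, 170], [172, 173, 174], [186, 187, 185], [228, 227, 226], [230, 229, 228], [231, 231, 229], [229, 230, 228], [231, 231, 229]]
col across lower u=350 [[231, 231, 229], [230, 231, 229], [231, 231, 229], [230, 229, 227], [232, 232, 230], [232, 231, 229], [231, 231, 229], [229, 229, 227], [230, 230, 227], [226, 226, 226], [181, 198, 211], [124, 171, 205], [129, 159, 185], [195, 200, 203], [223, 223, 222], [176, 172, 170], [89, 73, 66], [70, 44, 27], [71, 48, 25], [72, 48, 26], [66, 44, 22], [71, 46, 24], [74, 49, 32], [71, 46, 20], [70, 56, 38], [74, 68, 60], [74, 70, 60], [73, 59, 45], [70, 53, 35], [70, 48, 29], [68, 43, 22], [71, 49, 28], [72, 47, 26], [65, 43, 19], [68, 47, 28], [68, 45, 22], [69, 52, 50], [77, 103, 137], [90, 137, 190], [102, 148, 194], [116, 167, 204], [126, 183, 220], [122, 176, 215], [129, 166, 193], [194, 202, 208], [227, 228, 226], [232, 231, 229], [230, 229, 227], [231, 232, 228], [230, 230, 228]]
```

View pics/crop1.png

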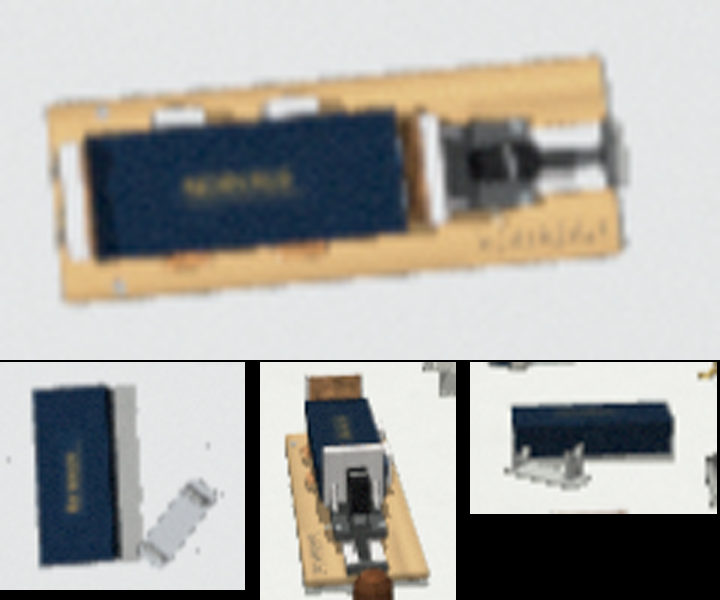

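The crop shows the jig's plywood base clean on all four sides. The lower box sits against the stop with a gap to the jaw, the black grip is at about u=403, v=222, and the upper box's text runs along its long side. Now I'll fit rectangles to get positions.

```bash
cat > meas.py <<'E'
from h import *
F=6
def rect(s,mask,off,z):
    m=mask.astype(np.uint8); m=cv2.morphologyEx(m,cv2.MORPH_OPEN,np.ones((7,7)))
    n,l,st,_=cv2.connectedComponentsWithStats(m); k=1+st[1:,4].argmax()
    c=max(cv2.findContours((l==k).astype(np.uint8),0,1)[0],key=cv2.contourArea)[:,0,:]
    c=cv2.convexHull(c)[:,0,:]
    uv=(c+0.5)/F-0.5+np.array(off)
    w=ray(s,uv,z)[:,:2]
    (cx,cy),(a,b),t=cv2.minAreaRect((w*1000).astype(np.float32))
    if a>b: a,b,t=b,a,t-90
    t=(t+90+90)%180-90 # long axis
    return np.array([cx,cy])/1000,(round(a,1),round(b,1)),t+0.0
def crop(s,u0,u1,v0,v1):
    im=s['image'][v0:v1,u0:u1,::-1]
    return cv2.resize(im,None,fx=F,fy=F,interpolation=cv2.INTER_LINEAR).astype(int)
E
python3 - <<'E'
from meas import *
s=r.snapshot('top')
a=crop(s,315,445,195,260)
B,G,Rr=a[...,0],a[...,1],a[...,2]
m=(Rr-B>12)|((B<100)&(Rr>0)&(G<140))
print('jig',rect(s,m|(Rr<175),(315,195),.012), rect(s,(Rr-B>10)|(G<140),(315,195),.012))
a=crop(s,190,260,190,265)
B,G=a[...,0],a[...,1]
print('ub top',rect(s,(B>51)&(G<140),(190,190),.034), 'all navy',rect(s,(G<140),(190,190),.034))
a=crop(s,325,395,205,245)
B,G,Rr=a[...,0],a[...,1],a[...,2]
print('lb',rect(s,(B-Rr>20)&(G<110),(325,205),.054))
# grip: darkest blob
im=s['image'][215:230,385:425].astype(int).sum(2);print(im)
E
```

```text
jig (array([ 0.48923236, -0.20010393]), (103.2, 284.7), -83.53343486785889) (array([ 0.48910403, -0.19865314]), (103.8, 282.2), -83.49689245223999)
ub top (array([0.47045761, 0.28224289]), (70.3, 149.3), 5.615890026092529) all navy (array([0.47045761, 0.28224289]), (70.3, 149.3), 5.615890026092529)
lb (array([ 0.48523712, -0.15301624]), (57.4, 146.6), -83.54775524139404)
[[159 232 215 262 404 626 680 640 358 331 407 410 384 278 299 319 329 330
  336 350 460 457 363 417 553 560 524 539 518 545 552 583 602 606 605 378
  372 529 626 687]
 [148 192 169 234 374 572 684 658 382 355 361 324 230 217 274 283 279 289
  278 295 406 441 360 495 631 641 612 628 615 635 634 656 664 661 654 355
  321 464 549 678]
 [153 202 157 223 348 530 677 658 384 329 330 307 202 211 259 272 267 267
  276 279 320 341 329 494 669 686 680 682 682 686 682 684 684 686 654 374
  296 388 541 681]
 [176 273 176 224 335 522 680 663 374 216 222 241 195 200 269 246 243 222
  228 243 219 212 225 354 573 673 677 680 677 675 680 680 678 670 596 364
  292 379 535 671]
 [172 267 182 224 294 488 673 663 420 212 180 181 176 152 
[... 1079 characters left out ...]
 682 682 648
  360 340 488 563]
 [133 168 255 177 254 394 581 678 655 325 190 192 185 177 186 246 236 258
  267 269 272 271 302 318 456 626 646 602 577 550 560 580 614 620 619 603
  447 423 581 641]
 [125 162 254 180 228 358 529 675 661 366 219 219 214 189 200 258 261 273
  279 272 269 333 418 367 376 500 577 537 501 494 498 504 547 549 544 546
  531 491 603 679]
 [130 178 270 168 232 313 488 672 668 423 358 342 313 224 214 260 276 282
  276 281 290 373 474 410 360 424 542 541 554 544 547 551 557 553 558 555
  545 507 559 680]
 [141 157 232 202 212 284 469 673 670 475 378 359 334 231 225 267 298 331
  307 306 337 430 516 500 477 508 549 564 557 563 557 556 557 559 556 554
  548 521 548 680]]
```

```bash
cat >> meas.py <<'E'
def edge(prof,thr,rising,sm=None):
    "subpixel first crossing"
    d=prof-thr
    for i in range(len(d)-1):
        if (d[i]<0<=d[i+1]) if rising else (d[i]>=0>d[i+1]): return i+d[i]/(d[i]-d[i+1])
def line(pts):
    vx,vy,x,y=cv2.fitLine(np.array(pts,np.float32)*1000,cv2.DIST_HUBER,0,.01,.01).ravel()
    return np.array([x,y])/1000,np.array([vx,vy])
E
python3 - <<'E'
from meas import *
s=r.snapshot('top');g=s['image'][:,:,1].astype(float)
z=.034
L=[ray(s,(185+edge(g[v,185:210],138,False),v),z)[0,:2] for v in range(207,248)]
pL,dL=line(L); dL*=np.sign(dL[0])
print('left edge',pL,np.degrees(np.arctan2(dL[1],dL[0])))
T=[ray(s,(u,190+edge(g[190:215,u],138,False)),z)[0,:2] for u in range(204,219)]
Bm=[ray(s,(u,240+edge(g[240:265,u],100,True)),z)[0,:2] for u in range(206,219)]
n=np.array([dL[1],-dL[0]]) # to -y side
t=np.mean([p@dL for p in T]);b=np.mean([p@dL for p in Bm]);print('len',t-b,np.ptp([p@dL for p in T]))
c=dL*(t+b)/2+n*(pL@n+.031);print('box centre',c)
Y=np.radians(96.5);yh=np.array([np.cos(Y),np.sin(Y)]);xh=np.array([yh[1],-yh[0]])
o=np.array([.489,-.1995])+.013*yh
gp=ray(s,(404.5,222),.0705)[0,:2]
print('jig o',o,'grip',gp,'in jig',(gp-o)@xh,(gp-o)@yh,'q',-.083-(gp-o)@yh)
# jig edges
B,G,Rr=[s['image'][...,i].astype(float) for i in (2,1,0)]
k=Rr-B
sat=[ (u,195+edge(B[195:215,u],190,False)) for u in list(range(334,340))+list(range(346,362))+list(range(385,416))]
p,d=line([ray(s,q,.012)[0,:2] for q in sat]);print('far edge ang',np.degrees(np.arctan2(d[1],d[0])),'x_jig',(p-o)@xh)
sat=[ (u,255-edge(B[255:225:-1,u],190,False)) for u in range(335,415)]
p,d=line([ray(s,q,.012)[0,:2] for q in sat]);print('near edge ang',np.degrees(np.arctan2(d[1],d[0])),'x_jig',(p-o)@xh)
sat=[(320+edge(B[v,320:340],190,False),v) for v in range(216,240)]
p,d=line([ray(s,q,.012)[0,:2] for q in sat]);print('stop end ang',np.degrees(np.arctan2(d[1],d[0])),'y_jig',(p-o)@yh)
sat=[(435-edge(B[v,435:410:-1],190,False),v) for v in list(range(208,213))+list(range(229,235))]
p,d=line([ray(s,q,.012)[0,:2] for q in sat]);print('jaw end ang',np.degrees(np.arctan2(d[1],d[0])),'y_jig',(p-o)@yh)
delta([*gp,.15],np.radians(6.5)); delta([*c,.15],np.arctan2(dL[1],dL[0])+np.pi/2)
E
```

```text
left edge [0.46910542 0.31709743] 5.479588
len 0.1471353578203241 0.0012578581754897344
box centre [0.47072712 0.28611067]
jig o [ 0.48752836 -0.18658357] grip [ 0.4963655  -0.27462823] in jig -0.0011866059983420309 -0.08847909675850153 q 0.005479096758501528
far edge ang -83.53024 x_jig 0.05070099514114561
near edge ang -83.5655 x_jig -0.05047586090606404
stop end ang 6.365417 y_jig 0.12785951503430523
jaw end ang 6.4434557 y_jig -0.15253908176189732
tool d [-0.5617 -0.6546  0.0711]
pos [0.2044 0.537  0.2205] tool y ang 1.207 tilt z [-6.e-04 -1.e-03 -1.e+00]
rz (tool) 1.093561115037052
tool d [-0.3382 -0.1396  0.0706]
pos [0.2044 0.537  0.2205] tool y ang 1.207 tilt z [-6.e-04 -1.e-03 -1.e+00]
rz (tool) -0.4594256987246128
```

Units first: shifts go in shares of 0.3 m and turns go in shares of 45 degrees. So -0.19 m is -0.6333, -0.16 m is -0.5333.

```bash

python3 -m creep '[[-0.5333,-0.6333,0,0,0,0,1],[-0.5333,-0.6333,0,0,0,0,1],[-0.5333,-0.6333,0,0,0,0,1],[-0.5333,-0.6333,0,0,0,0,1],[-0.5333,-0.6333,0,0,0,0,1]]'
python3 -m creep '[[-0.5333,-0.6333,0,0,0,0,1],[-0.5333,-0.6333,0,0,0,0,1],[-0.5333,-0.6333,0,0,0,0,1],[-0.5333,-0.6333,0,0,0,0,1],[-0.5333,-0.6333,0,0,0,0,1]]'
python3 -m creep '[[-0.5333,-0.6333,0,0,0,0,1],[-0.5333,-0.6333,0,0,0,0,1],[-0.5333,-0.6333,0,0,0,0,1],[-0.5333,-0.6333,0,0,0,0,1],[-0.5333,-0.6333,0,0,0,0,1]]'
python3 -m creep '[[0,0,0,0,0,0.9295,1],[0,0,0,0,0,0.9295,1],[0,0,0,0,0,0.9295,1],[0,0,0,0,0,0.9295,1],[0,0,0,0,0,0.9295,1]]'
python3 - <<'E'
from h import *
delta([.4968,-.2746,.15],np.radians(6.46))
print(r.state()['q'])
E
```

```text
t: 0.7
position: [0.2866, 0.301, 0.2209]
orientation: [0.0, 0.181, 0.984, -0.0]
ft_force: [0.5, -1.2, 1.0]
gripper_width: 1.0
gripper_force: 0.0
t: 1.2
position: [0.3687, 0.0663, 0.2213]
orientation: [0.001, 0.181, 0.983, 0.0]
ft_force: [1.7, 0.6, -0.3]
gripper_width: 0.999
gripper_force: 0.0
t: 1.7
position: [0.4506, -0.1684, 0.221]
orientation: [0.0, 0.181, 0.983, 0.0]
ft_force: [0.1, 0.9, 0.1]
gripper_width: 0.998
gripper_force: 0.0
t: 2.2
position: [0.4502, -0.1661, 0.2209]
orientation: [-0.0, 0.523, 0.853, 0.0]
ft_force: [-0.1, -0.5, 0.0]
gripper_width: 0.997
gripper_force: 0.0
tool d [-0.1178 -0.0077  0.0708]
pos [ 0.4502 -0.1661  0.2209] tool y ang 0.4711 tilt z [-4.e-04  3.e-04 -1.e+00]
rz (tool) 0.35831109317611176
[-6.05987420e-01 -9.27097200e-02  1.85488308e+00  2.55353791e-05
  1.37989727e+00 -1.07705159e+00]
```

Scaled: -0.118 m is -0.3933, -0.008 m is -0.0267, 0.358 rad is 0.4558.

```bash

python3 -m creep '[[-0.3933,-0.0267,0,0,0,0.4558,1],[-0.3933,-0.0267,0,0,0,0.4558,1],[-0.3933,-0.0267,0.1667,0,0,0.4558,1],[-0.3933,-0.0267,0.2333,0,0,0.4558,1],[-0.3933,-0.0267,0.2333,0,0,0.4558,1]]'
python3 - <<'E'
from h import *
delta([.4968,-.2746,.0565],np.radians(6.46))
snap('top','t1.png');snap('side','s1.png')
a=cv2.imread('pics/t1.png')[170:270,340:480];b=cv2.imread('pics/s1.png')[150:300,230:350]
cv2.imwrite('pics/c2.png',np.hstack([cv2.resize(a,(560,400)),cv2.resize(b,(240,300))if 0 else cv2.resize(cv2.copyMakeBorder(b,0,50,0,0,0),(240,400))]))
E
```

```text
t: 2.7
position: [0.4949, -0.273, 0.1463]
orientation: [-0.005, 0.664, 0.748, -0.0]
ft_force: [0.2, 0.1, -0.6]
gripper_width: 0.997
gripper_force: 0.0
tool d [-0.0024  0.0023  0.0898]
pos [ 0.4949 -0.273   0.1463] tool y ang 0.1182 tilt z [-0.0071  0.0063 -1.    ]
rz (tool) 0.005444176744526574
```

View pics/c2.png

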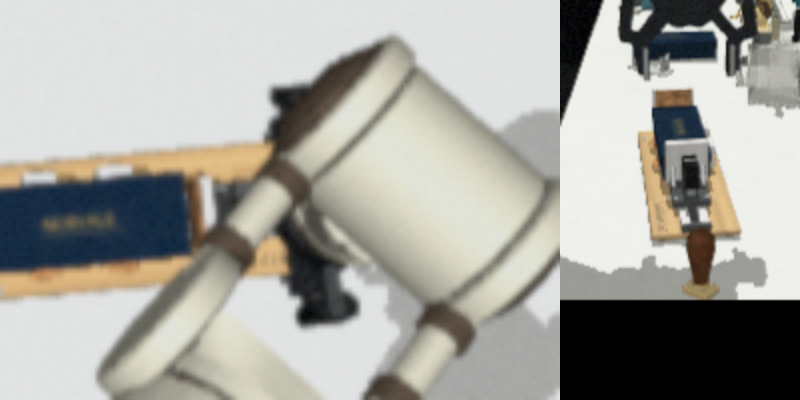

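The fingers straddle the grip line (side crop, fingers at 650 and 735, grip at 690), and nothing is in the way. I'll descend and close.

Scaled: 0.088 m is 0.2933, 0.06 m is 0.2, 0.005 rad is 0.0064.

```bash

python3 -m creep '[[-0.0067,0.0033,0.1,0,0,0.0064,1],[-0.0067,0.0033,0.2,0,0,0.0064,1],[-0.0067,0.0033,0.2933,0,0,0.0064,1],[-0.0067,0.0033,0.2933,0,0,0.0064,1]]'
python3 - <<'E'
from h import *
delta([.4968,-.2746,.058],np.radians(6.46))
E
python3 -m creep '[[0,0,0,0,0,0,0],[0,0,0,0,0,0,0],[0,0,0,0,0,0,0],[0,0,0,0,0,0,0],[0,0,0,0,0,0,0]]'
python3 - <<'E'
from h import *
st=r.state();print(st['gripper_width']*.085,st['gripper_force'],st['torque'])
p,_=tool();Y=np.radians(96.46);yh=np.array([np.cos(Y),np.sin(Y)])
delta([*(p[:2]-.045*yh),p[2]],np.radians(6.46))
E
```

```text
t: 3.2
position: [0.4973, -0.2748, 0.0615]
orientation: [-0.002, 0.665, 0.746, -0.0]
ft_force: [-1.3, 1.6, 0.6]
gripper_width: 1.0
gripper_force: 0.0
tool d [ 0.0003 -0.0005  0.0035]
pos [ 0.4973 -0.2748  0.0615] tool y ang 0.1147 tilt z [-0.0034  0.0029 -1.    ]
rz (tool) 0.0019673025120245935
t: 3.7
position: [0.499, -0.2768, 0.0639]
orientation: [0.001, 0.666, 0.746, 0.0]
ft_force: [-0.4, 0.1, -0.6]
gripper_width: 0.143
gripper_force: 0.0
0.012121813324925127 0.0 [ 0.03892845 -0.02856983 -0.02203682]
tool d [-0.045  -0.0001  0.    ]
pos [ 0.499  -0.2768  0.0639] tool y ang 0.114 tilt z [ 1.e-03 -8.e-04 -1.e+00]
rz (tool) 0.0012185776677702265
```

Scaled: 0.004 m is 0.0133.

```bash

python3 -m creep '[[0,0,0.0133,0,0,0,0],[0,0,0.0133,0,0,0,0],[0,0,0.0133,0,0,0,0]]'
python3 - <<'E'
from h import *
st=r.state();print(st['gripper_width']*.085,st['gripper_force'],st['position'])
snap('side','s2.png')
cv2.imwrite('pics/c3.png',cv2.resize(cv2.imread('pics/s2.png')[180:280,240:360],None,fx=6,fy=6)[:, :720])
E
```

```text
t: 4.0
position: [0.4996, -0.2775, 0.0603]
orientation: [0.001, 0.666, 0.746, -0.0]
ft_force: [-0.2, -0.5, 6.0]
gripper_width: 0.001
gripper_force: 3.0
6.899912873179617e-05 2.981889990333002 [ 0.49958412 -0.27747206  0.0603223 ]
```

View pics/c3.png

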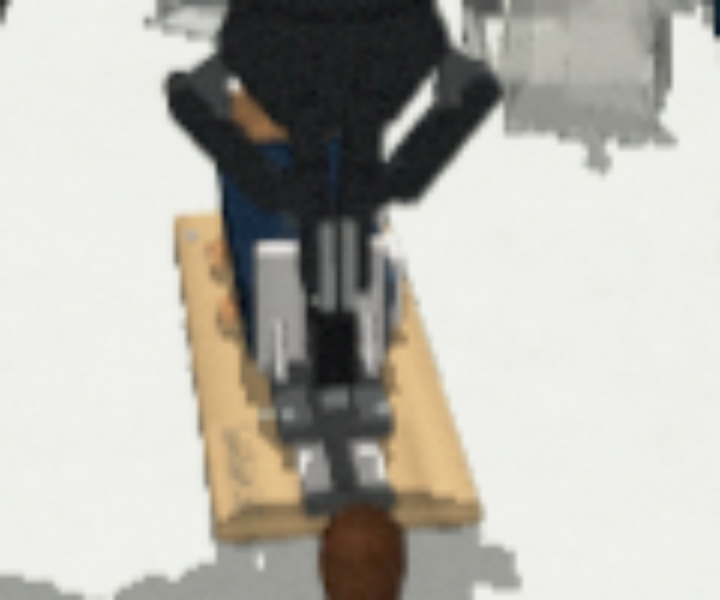

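The fingers have shut completely, with the pads at crop (340,270) and the grip's rear face visible in front of them at (335,345). They've missed the grip and appear to be between it and the jaw plate. I'll re-measure the grip's position from both views.

```bash
python3 - <<'E'
from h import *
Y=np.radians(96.46);yh=np.array([np.cos(Y),np.sin(Y)]);xh=np.array([yh[1],-yh[0]])
o=np.array([.4875,-.1859])
J=lambda p:np.round([(p[:2]-o)@xh,(p[:2]-o)@yh],4)
ss=snap('side');st=snap('top')
print('side grip back face bottom',J(ray(ss,(296,244.2),.0385)[0]),'top',J(ray(ss,(296,232),.0705)[0]),'tip',J(ray(ss,(296.7,230.8),.041)[0]))
print('tcp',J(tool()[0]))
for n,u,z in [('plate L',389.7,.0775),('plate R',393.5,.0775),('dark L',397.5,.0705),('line',404.8,.0705),('dark R',409,.0705),('dark R',409,.0385),('box end',388,.054)]:
    print(n,J(ray(st,(u,222),z)[0]))
def proj(s,p):
    T=np.linalg.inv(s['pose']);c=T[:3,:3]@p+T[:3,3];c=s['camera_matrix']@c;return np.round(c[:2]/c[2],1)
for q in (.005,.012,.02):
    P=lambda x,y,z:np.r_[o+x*xh+y*yh,z]
    print(q,'top: plate F/B',proj(st,P(0,-.04-q,.0775)),proj(st,P(0,-.051-q,.0775)),'grip f/b',proj(st,P(0,-.068-q,.0705)),proj(st,P(0,-.098-q,.0705)),
     'side: plate top',proj(ss,P(0,-.051-q,.0775)),'grip back top/bot',proj(ss,P(0,-.098-q,.0705)),proj(ss,P(0,-.098-q,.0385)))
E
```

```text
side grip back face bottom [ 0.0034 -0.1029] top [ 0.0034 -0.1041] tip [ 0.0126 -0.0409]
tcp [ 0.0017 -0.0924]
plate L [ 0.0025 -0.0464]
plate R [ 0.0015 -0.0571]
dark L [ 0.0006 -0.0695]
line [-0.0012 -0.09  ]
dark R [-0.0023 -0.1018]
dark R [-0.002  -0.1082]
box end [ 0.0032 -0.0452]
0.005 top: plate F/B [389.3 222.9] [393.2 222.6] grip f/b [398.8 222.1] [409.3 221.1] side: plate top [292.1 220.2] grip back top/bot [294.5 231.9] [294.5 244.3]
0.012 top: plate F/B [391.8 222.7] [395.7 222.3] grip f/b [401.2 221.9] [411.8 220.9] side: plate top [292.5 221.5] grip back top/bot [294.8 233.3] [294.9 245.8]
0.02 top: plate F/B [394.6 222.4] [398.5 222.1] grip f/b [404.  221.6] [414.6 220.7] side: plate top [292.8 223. ] grip back top/bot [295.2 234.9] [295.3 247.5]
```

```bash
python3 - <<'E'
from h import *
print(r.finger_overhang, r.state()['ft_force'], r.state()['position'], r.state()['gripper_width'])
s=snap('side')
def zat(uv,y):
    a=ray(s,uv,0)[0];b=ray(s,uv,.2)[0];t=(y-a[1])/(b[1]-a[1]);return a+t*(b-a)
print('open tips',zat((275,187),-.273),zat((317.5,187),-.273))
print('now tip',zat((296.7,230.8),-.2775-.011),zat((296.7,230.8),-.2775))
E
```

```text
0.019 [-0.60338072 -0.18908305  5.87244473] [ 0.49959926 -0.27747239  0.06035095] 0.001915119702871224
open tips [ 0.45695642 -0.273       0.173562  ] [ 0.55042719 -0.273       0.17323385]
now tip [ 0.50415706 -0.2885      0.07327756] [ 0.50423862 -0.2775      0.06767351]
```

Both the static view and the contact show the fingertips about 29 mm higher than the reported TCP implies: they sat on the grip top at 70.5 mm while the reading was z 0.060. I'll lift, open and check this visually before going lower.

Scaled: -0.03 m is -0.1, -0.02 m is -0.0667.

```bash

python3 -m creep '[[0,0,-0.0667,0,0,0,1],[0,0,-0.1,0,0,0,1],[0,0,-0.1,0,0,0,1],[0,0,-0.1,0,0,0,1],[0,0,-0.1,0,0,0,1]]'
python3 -m creep '[[0,0,0,0,0,0,1],[0,0,0,0,0,0,1],[0,0,0,0,0,0,1]]'
python3 - <<'E'
from h import *
delta([.4975,-.2738,.032],np.radians(6.46));print(r.state()['gripper_width'],r.state()['ft_force'])
snap('top','t3.png');snap('side','s3.png')
a=cv2.imread('pics/t3.png')[190:260,370:450];b=cv2.imread('pics/s3.png')[160:265,250:350]
cv2.imwrite('pics/c4.png',np.hstack([cv2.resize(a,(400,350)),cv2.resize(b,(333,350))]))
E
```

```text
t: 4.7
position: [0.4981, -0.2761, 0.0881]
orientation: [-0.001, 0.666, 0.746, -0.0]
ft_force: [-0.8, -0.4, 1.0]
gripper_width: 0.849
gripper_force: 0.0
t: 5.0
position: [0.4985, -0.2764, 0.0888]
orientation: [-0.0, 0.666, 0.746, -0.0]
ft_force: [0.2, 0.1, -0.1]
gripper_width: 1.002
gripper_force: 0.0
tool d [ 0.0027 -0.0007  0.0568]
pos [ 0.4985 -0.2764  0.0888] tool y ang 0.114 tilt z [-4.e-04  3.e-04 -1.e+00]
rz (tool) 0.0012354618847505439
1.0019779025756594 [ 0.23277913  0.05500336 -0.11421426]
```

View pics/c4.png

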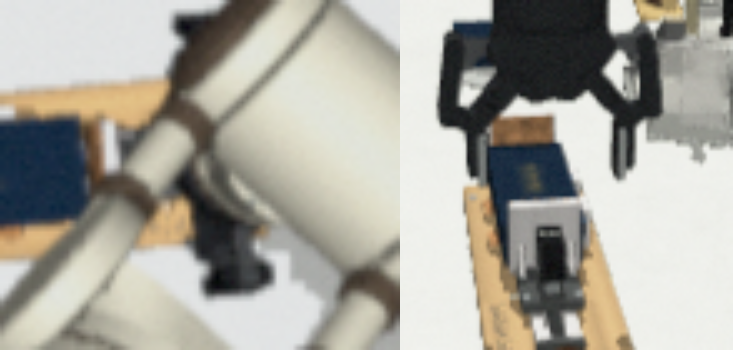

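The fingers (crop x 476 and 624) are centred on the grip at 551, and the open tips are at z≈0.116 with the TCP reading 0.089. So I'll descend to a reading of about 0.030.

Scaled: 0.058 m is 0.1933, 0.03 m is 0.1.

```bash

python3 -m creep '[[0.01,-0.0033,0.1,0,0,0,1],[0.01,-0.0033,0.1933,0,0,0,1],[0.01,-0.0033,0.1933,0,0,0,1],[0.01,-0.0033,0.1933,0,0,0,1],[0.01,-0.0033,0.1933,0,0,0,1]]'
python3 -m creep '[[0,0,0,0,0,0,0],[0,0,0,0,0,0,0],[0,0,0,0,0,0,0],[0,0,0,0,0,0,0],[0,0,0,0,0,0,0]]'
python3 -m creep '[[0,0,0,0,0,0,0],[0,0,0,0,0,0,0],[0,0,0,0,0,0,0]]'
python3 - <<'E'
from h import *
p,_=tool();Y=np.radians(96.46);yh=np.array([np.cos(Y),np.sin(Y)])
delta([*(p[:2]-.04*yh),p[2]],np.radians(6.46))
E
```

```text
t: 5.6
position: [0.4985, -0.2747, 0.0329]
orientation: [0.002, 0.666, 0.746, 0.0]
ft_force: [0.3, 0.7, 0.5]
gripper_width: 0.997
gripper_force: 0.0
t: 6.1
position: [0.4978, -0.2738, 0.0315]
orientation: [0.0, 0.666, 0.746, 0.0]
ft_force: [1.5, -0.4, 0.5]
gripper_width: 0.2
gripper_force: 60.1
t: 6.4
position: [0.4978, -0.2738, 0.0315]
orientation: [0.0, 0.666, 0.746, 0.0]
ft_force: [1.7, 0.4, 2.4]
gripper_width: 0.204
gripper_force: 60.2
tool d [-0.04 -0.    0.  ]
pos [ 0.4978 -0.2738  0.0315] tool y ang 0.1139 tilt z [ 9.e-04 -4.e-04 -1.e+00]
rz (tool) 0.0011996085231473774
```

Gripped: the width reads 17–18 mm with 60 N. Now I'll draw the jaw back 38 mm, still short of the end of the track.

Scaled: -0.037 m is -0.1233, -0.03 m is -0.1.

```bash

python3 -m creep '[[-0.0333,0,0,0,0,0,0],[-0.0667,0,0,0,0,0,0],[-0.1,0,0,0,0,0,0],[-0.1233,0,0,0,0,0,0],[-0.1233,0,0,0,0,0,0]]'
python3 -m creep '[[0,0,0,0,0,0,0],[0,0,0,0,0,0,0],[0,0,0,0,0,0,0]]'
python3 -m creep '[[0,0,0,0,0,0,1],[0,0,0,0,0,0,1],[0,0,0,0,0,0,1],[0,0,0,0,0,0,1],[0,0,0,0,0,0,1]]'
python3 -m creep '[[0,0,-0.1667,0,0,0,1],[0,0,-0.3333,0,0,0,1],[0,0,-0.5,0,0,0,1],[0,0,-0.5,0,0,0,1]]'
python3 - <<'E'
from h import *
delta([.4707,.286,.15],np.radians(95.48))
print(r.state()['q'])
E
```

```text
t: 6.9
position: [0.502, -0.3114, 0.0314]
orientation: [0.0, 0.666, 0.746, 0.0]
ft_force: [1.3, 2.0, 6.4]
gripper_width: 0.2
gripper_force: 60.7
t: 7.2
position: [0.502, -0.3114, 0.0315]
orientation: [0.001, 0.666, 0.746, -0.0]
ft_force: [3.5, -0.4, 3.4]
gripper_width: 0.199
gripper_force: 60.5
t: 7.7
position: [0.5013, -0.3103, 0.0309]
orientation: [-0.0, 0.666, 0.746, -0.0]
ft_force: [-0.3, 0.2, -0.5]
gripper_width: 1.0
gripper_force: 0.0
t: 8.1
position: [0.5054, -0.3139, 0.1904]
orientation: [0.008, 0.666, 0.746, -0.0]
ft_force: [0.3, -0.4, 1.3]
gripper_width: 0.999
gripper_force: 0.0
tool d [0.6005 0.0336 0.0333]
pos [ 0.5054 -0.3139  0.1904] tool y ang 0.1144 tilt z [ 0.0116 -0.0112 -0.9999]
rz (tool) -1.5520840347080451
[-7.58711290e-01  2.20441225e-01  1.58759909e+00 -1.34363157e-04
  1.31739038e+00 -8.72970874e-01]
```

Scaled: 0.25 m is 0.8333, 0.014 m is 0.0467.

```bash

python3 -m creep '[[0.8333,0.0467,0,0,0,0,1],[0.8333,0.0467,0,0,0,0,1],[0.8333,0.0467,0,0,0,0,1],[0.8333,0.0467,0,0,0,0,1],[0.8333,0.0467,0,0,0,0,1]]'
python3 -m creep '[[0.8333,0.0467,0,0,0,0,1],[0.8333,0.0467,0,0,0,0,1],[0.8333,0.0467,0,0,0,0,1],[0.8333,0.0467,0,0,0,0,1],[0.8333,0.0467,0,0,0,0,1]]'
python3 -m creep '[[0.3333,0.02,0,0,0,-0.9549,1],[0.3333,0.02,0,0,0,-0.9549,1],[0.3333,0.02,0,0,0,-0.9549,1],[0.3333,0.02,0,0,0,-0.9549,1],[0.3333,0.02,0,0,0,-0.9549,1]]'
python3 -m creep '[[0,0,0,0,0,-0.9549,1],[0,0,0,0,0,-0.9549,1],[0,0,0,0,0,-0.9549,1],[0,0,0,0,0,-0.9549,1],[0,0,0,0,0,-0.9549,1]]'
python3 - <<'E'
from h import *
delta([.4707,.286,.10],np.radians(95.48))
print(r.state()['q'])
E
```

```text
t: 8.6
position: [0.4864, -0.059, 0.1807]
orientation: [-0.0, 0.666, 0.746, -0.0]
ft_force: [0.5, -0.3, -0.1]
gripper_width: 1.002
gripper_force: 0.0
t: 9.1
position: [0.4719, 0.1907, 0.1808]
orientation: [0.0, 0.666, 0.746, 0.0]
ft_force: [0.8, -0.1, 0.6]
gripper_width: 1.004
gripper_force: 0.0
t: 9.6
position: [0.4666, 0.2893, 0.1804]
orientation: [-0.0, 0.343, 0.94, -0.0]
ft_force: [-0.5, 0.4, -0.4]
gripper_width: 0.999
gripper_force: 0.0
t: 10.1
position: [0.4668, 0.2887, 0.1805]
orientation: [-0.0, -0.025, 1.0, -0.0]
ft_force: [-0.6, 0.2, -0.2]
gripper_width: 0.999
gripper_force: 0.0
tool d [-0.0038 -0.0028  0.0805]
pos [0.4668 0.2887 0.1805] tool y ang 1.6202 tilt z [-7.e-04 -3.e-04 -1.e+00]
rz (tool) -0.04619919144239315
[ 3.33621048e-01  1.25709254e-01  1.71532654e+00 -9.79358072e-05
  1.30128453e+00 -1.28659392e+00]
```

Scaled: 0.13 m is 0.4333, 0.12 m is 0.4, -0.046 rad is -0.0586.

```bash

python3 -m creep '[[-0.0133,-0.01,0.1333,0,0,-0.0586,1],[-0.0133,-0.01,0.2667,0,0,-0.0586,1],[-0.0133,-0.01,0.4,0,0,-0.0586,1],[-0.0133,-0.01,0.4333,0,0,-0.0586,1],[-0.0133,-0.01,0.4333,0,0,-0.0586,1]]'
python3 - <<'E'
from h import *
delta([.4707,.286,-.010],np.radians(95.48))
snap('top','t4.png');snap('side','s4.png')
a=cv2.imread('pics/t4.png')[170:280,160:280];b=cv2.imread('pics/s4.png')[120:210,235:335]
c=cv2.imread('pics/s4.png')[205:275,255:335]
o=np.hstack([cv2.resize(a,(400,366)),cv2.resize(b,(400,360)).copy() if 0 else cv2.copyMakeBorder(cv2.resize(b,(400,360)),0,6,0,0,0)])
cv2.imwrite('pics/c5.png',o)
E
```

```text
t: 10.6
position: [0.4697, 0.2854, 0.0494]
orientation: [-0.002, -0.045, 0.999, -0.001]
ft_force: [-1.0, -0.3, 0.0]
gripper_width: 0.996
gripper_force: 0.0
tool d [-0.0013  0.0006  0.0594]
pos [0.4697 0.2854 0.0494] tool y ang 1.66 tilt z [-0.004  -0.0014 -1.    ]
rz (tool) -0.006449243802515214
```

View pics/c5.png

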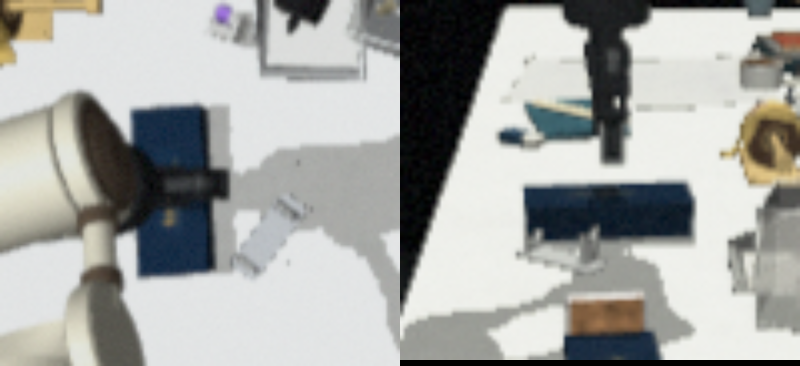

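The finger (side crop x 613) is over the middle of the box (525–695), and the clip is clear of it in the top view. I'll go down and grip.

Units first: shifts go in shares of 0.3 m and turns go in shares of 45 degrees. So 0.058 m is 0.1933, 0.045 m is 0.15.

```bash

python3 -m creep '[[0,0,0.0833,0,0,0,1],[0,0,0.15,0,0,0,1],[0,0,0.1933,0,0,0,1],[0,0,0.1933,0,0,0,1],[0,0,0.1933,0,0,0,1]]'
python3 -m creep '[[0,0,0,0,0,0,0],[0,0,0,0,0,0,0],[0,0,0,0,0,0,0],[0,0,0,0,0,0,0],[0,0,0,0,0,0,0]]'
python3 - <<'E'
from h import *
delta([.4707,.286,-.010],np.radians(95.48))
E
```

```text
t: 11.2
position: [0.4724, 0.2864, -0.0055]
orientation: [0.001, -0.045, 0.999, 0.0]
ft_force: [0.2, -0.1, 0.4]
gripper_width: 1.002
gripper_force: 0.0
t: 11.7
position: [0.4727, 0.2865, -0.0052]
orientation: [0.001, -0.045, 0.999, 0.0]
ft_force: [-0.8, -0.4, 5.7]
gripper_width: 0.712
gripper_force: 67.0
tool d [ 0.0021 -0.0003  0.0048]
pos [ 0.4727  0.2865 -0.0052] tool y ang 1.6601 tilt z [ 2.9e-03  9.0e-04 -1.0e+00]
rz (tool) -0.0063494133663357655
```

Scaled: -0.14 m is -0.4667, -0.1 m is -0.3333.

```bash

python3 -m creep '[[0,0,-0.0667,0,0,0,0],[0,0,-0.2,0,0,0,0],[0,0,-0.3333,0,0,0,0],[0,0,-0.4667,0,0,0,0],[0,0,-0.4667,0,0,0,0]]'
python3 -m creep '[[0,0,0,0,0,0.9549,0],[0,0,0,0,0,0.9549,0],[0,0,0,0,0,0.9549,0],[0,0,0,0,0,0.9549,0],[0,0,0,0,0,0.9549,0]]'
python3 -m creep '[[0,0,0,0,0,0.9549,0],[0,0,0,0,0,0.9549,0],[0,0,0,0,0,0.9549,0],[0,0,0,0,0,0.9549,0],[0,0,0,0,0,0.9549,0]]'
python3 -m creep '[[0,0,0,0,0,0,0]]'
python3 - <<'E'
from h import *
Y=np.radians(96.46);yh=np.array([np.cos(Y),np.sin(Y)]);xh=np.array([yh[1],-yh[0]])
o=np.array([.4875,-.1859]); t=o+.029*yh+.0007*xh
delta([*t,.13],np.radians(6.46))
E
```

```text
t: 12.2
position: [0.4755, 0.2875, 0.1401]
orientation: [0.006, -0.045, 0.999, 0.002]
ft_force: [0.0, -0.9, -1.2]
gripper_width: 0.713
gripper_force: 66.2
t: 12.7
position: [0.4705, 0.2857, 0.132]
orientation: [-0.001, 0.327, 0.945, -0.001]
ft_force: [-0.2, -0.8, -1.5]
gripper_width: 0.714
gripper_force: 66.1
t: 13.2
position: [0.4705, 0.2857, 0.132]
orientation: [-0.0, 0.651, 0.759, -0.001]
ft_force: [0.6, -0.2, -1.7]
gripper_width: 0.714
gripper_force: 66.1
t: 13.3
position: [0.4706, 0.2857, 0.1321]
orientation: [-0.0, 0.649, 0.761, -0.001]
ft_force: [-0.2, 0.1, -1.1]
gripper_width: 0.712
gripper_force: 66.0
tool d [-0.4394 -0.0562  0.0023]
pos [0.4706 0.2857 0.1321] tool y ang 0.1596 tilt z [-1.6e-03 -5.0e-04 -1.0e+00]
rz (tool) 0.046816273021512256
```

Scaled: -0.22 m is -0.7333, -0.028 m is -0.0933.

```bash

python3 -m creep '[[-0.7333,-0.0933,0,0,0,0,0],[-0.7333,-0.0933,0,0,0,0,0],[-0.7333,-0.0933,0,0,0,0,0],[-0.7333,-0.0933,0,0,0,0,0],[-0.7333,-0.0933,0,0,0,0,0]]'
python3 -m creep '[[-0.7333,-0.0933,0,0,0,0.0598,0],[-0.7333,-0.0933,0,0,0,0.0598,0],[-0.7333,-0.0933,0,0,0,0.0598,0],[-0.7333,-0.0933,0,0,0,0.0598,0],[-0.7333,-0.0933,0,0,0,0.0598,0]]'
python3 -m creep '[[0,0,0,0,0,0,0],[0,0,0,0,0,0,0]]'
python3 - <<'E'
from h import *
Y=np.radians(96.46);yh=np.array([np.cos(Y),np.sin(Y)]);xh=np.array([yh[1],-yh[0]])
o=np.array([.4875,-.1859]); t=o+.029*yh+.0007*xh
delta([*t,.065],np.radians(6.46))
snap('top','t5.png');snap('side','s5.png')
a=cv2.imread('pics/t5.png')[180:260,310:440];b=cv2.imread('pics/s5.png')[140:280,240:350]
cv2.imwrite('pics/c6.png',np.hstack([cv2.resize(a,(488,300)),cv2.resize(b,(236,300))]))
E
```

```text
t: 13.8
position: [0.4783, 0.0609, 0.1327]
orientation: [0.0, 0.648, 0.762, -0.001]
ft_force: [0.4, 0.3, -1.9]
gripper_width: 0.713
gripper_force: 66.1
t: 14.3
position: [0.4857, -0.1613, 0.133]
orientation: [0.001, 0.666, 0.746, -0.0]
ft_force: [0.6, -0.6, -0.9]
gripper_width: 0.712
gripper_force: 66.1
t: 14.5
position: [0.4856, -0.1571, 0.1325]
orientation: [-0.001, 0.666, 0.746, 0.0]
ft_force: [-0.3, 0.4, -1.4]
gripper_width: 0.711
gripper_force: 66.1
tool d [ 0.0001 -0.0006  0.0675]
pos [ 0.4856 -0.1571  0.1325] tool y ang 0.1143 tilt z [-0.001   0.0011 -1.    ]
rz (tool) 0.0015551638832977943
```

View pics/c6.png

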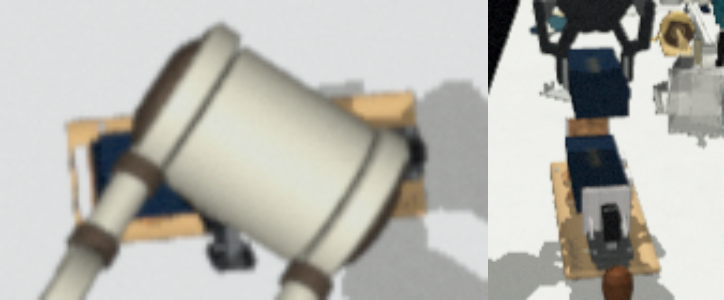

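The held box is aligned above the stack, and the jaw is drawn fully back. Lowering should make contact at a reading of z≈0.049.

Scaled: 0.079 m is 0.2633, 0.07 m is 0.2333.

```bash

python3 -m creep '[[0,-0.0017,0.1,0,0,0,0],[0,-0.0017,0.1833,0,0,0,0],[0,-0.0017,0.2333,0,0,0,0],[0,-0.0017,0.2633,0,0,0,0],[0,-0.0017,0.2633,0,0,0,0]]'
python3 -m creep '[[0,0,0.0033,0,0,0,0],[0,0,0.0067,0,0,0,0],[0,0,0.01,0,0,0,0],[0,0,0.01,0,0,0,0]]'
python3 - <<'E'
from h import *
Y=np.radians(96.46);yh=np.array([np.cos(Y),np.sin(Y)]);xh=np.array([yh[1],-yh[0]])
o=np.array([.4875,-.1859]); t=o+.029*yh+.0007*xh
delta([*t,.049],np.radians(6.46))
snap('side','s6.png')
b=cv2.imread('pics/s6.png')[165:280,240:340]
cv2.imwrite('pics/c7.png',cv2.resize(b,None,fx=5,fy=5))
E
```

```text
t: 15.1
position: [0.4847, -0.1559, 0.0529]
orientation: [-0.001, 0.665, 0.747, -0.0]
ft_force: [0.2, 0.2, -2.6]
gripper_width: 0.717
gripper_force: 66.1
t: 15.5
position: [0.4858, -0.1576, 0.0515]
orientation: [0.0, 0.666, 0.746, 0.0]
ft_force: [0.2, -1.1, -1.0]
gripper_width: 0.713
gripper_force: 66.1
tool d [ 0.0007 -0.0008  0.0025]
pos [ 0.4858 -0.1576  0.0515] tool y ang 0.113 tilt z [ 7.e-04 -4.e-04 -1.e+00]
rz (tool) 0.0002960224734249728
```

View pics/c7.png

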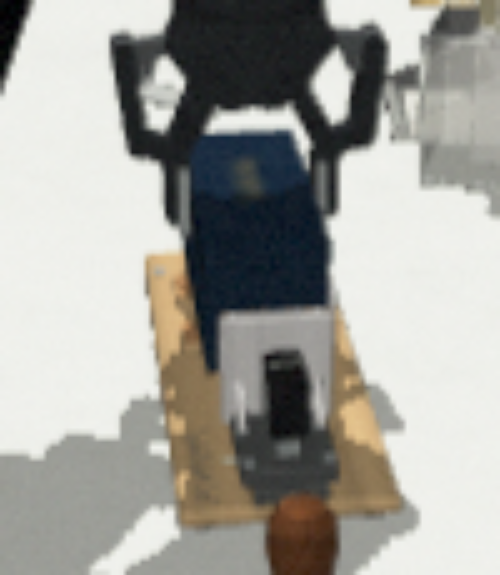

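The upper box's end face blends into the lower box below it at crop (265,200–310), with the left edges in line. I'll step down to contact.

Scaled: 0.002 m is 0.0067, 0.001 m is 0.0033.

```bash

python3 -m creep '[[0,0,0.0033,0,0,0,0],[0,0,0.0067,0,0,0,0],[0,0,0.0067,0,0,0,0]]'
python3 -m creep '[[0,0,0.0033,0,0,0,0],[0,0,0.0033,0,0,0,0]]'
python3 -m creep '[[0,0,0.0033,0,0,0,0],[0,0,0.0033,0,0,0,0]]'
```

```text
t: 15.85
position: [0.4855, -0.1574, 0.049]
orientation: [-0.0, 0.666, 0.746, -0.0]
ft_force: [-0.8, -0.4, -2.3]
gripper_width: 0.714
gripper_force: 66.1
t: 16.05
position: [0.4856, -0.1574, 0.0488]
orientation: [-0.0, 0.666, 0.746, -0.0]
ft_force: [-4.4, 1.1, 5.7]
gripper_width: 0.717
gripper_force: 66.8
t: 16.25
position: [0.4857, -0.1574, 0.0488]
orientation: [-0.0, 0.666, 0.746, -0.0]
ft_force: [-6.6, 4.0, 13.5]
gripper_width: 0.711
gripper_force: 67.8
```

Scaled: -0.001 m is -0.0033.

```bash

python3 -m creep '[[0,0,-0.0033,0,0,0,0],[0,0,-0.0033,0,0,0,1],[0,0,-0.0033,0,0,0,1],[0,0,-0.0033,0,0,0,1],[0,0,-0.0033,0,0,0,1]]'
python3 -m creep '[[0,0,0,0,0,0,1],[0,0,0,0,0,0,1],[0,0,0,0,0,0,1]]'
python3 -m creep '[[0,0,-0.1667,0,0,0,1],[0,0,-0.3333,0,0,0,1],[0,0,-0.3333,0,0,0,1],[-0.3333,0,-0.3333,0,0,0,1],[-0.5333,0,-0.3333,0,0,0,1]]'
python3 -m creep '[[0,0,0,0,0,0,1],[0,0,0,0,0,0,1]]'
python3 - <<'E'
from h import *
Y=np.radians(96.46);yh=np.array([np.cos(Y),np.sin(Y)])
o=np.array([.4875,-.1859]); t=o-.126*yh
delta([*t,.0315],np.radians(6.46))
snap('top','t7.png');snap('side','s7.png')
a=cv2.imread('pics/t7.png')[180:260,310:440];b=cv2.imread('pics/s7.png')[140:280,240:350]
cv2.imwrite('pics/c8.png',np.hstack([cv2.resize(a,(488,300)),cv2.resize(b,(236,300))]))
E
```

```text
t: 16.75
position: [0.4855, -0.1574, 0.048]
orientation: [-0.0, 0.666, 0.746, -0.0]
ft_force: [0.2, 0.7, -0.7]
gripper_width: 0.998
gripper_force: 0.0
t: 17.05
position: [0.4856, -0.1574, 0.0481]
orientation: [-0.0, 0.666, 0.746, -0.0]
ft_force: [-0.0, -0.1, -0.6]
gripper_width: 0.998
gripper_force: 0.0
t: 17.55
position: [0.4973, -0.2572, 0.1485]
orientation: [0.001, 0.665, 0.747, 0.0]
ft_force: [0.5, -0.4, 0.8]
gripper_width: 1.001
gripper_force: 0.0
t: 17.75
position: [0.4966, -0.2575, 0.1475]
orientation: [-0.0, 0.667, 0.745, 0.0]
ft_force: [-0.7, 0.0, 0.0]
gripper_width: 0.999
gripper_force: 0.0
tool d [-0.0539 -0.0008  0.116 ]
pos [ 0.4966 -0.2575  0.1475] tool y ang 0.1111 tilt z [-5.e-04  8.e-04 -1.e+00]
rz (tool) -0.0016667209457548182
```

View pics/c8.png

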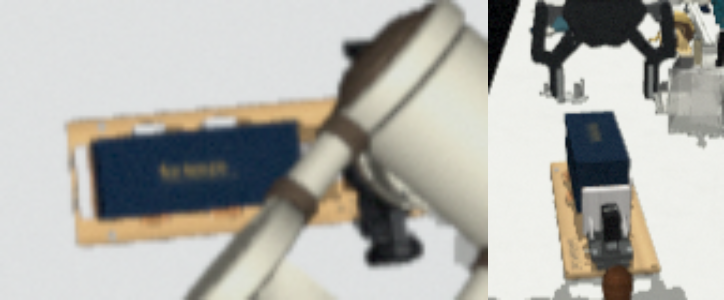

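The upper box sits parallel on the lower one at top crop (95–300, 125–215), with a small gap to the stop. I have no views left, so I'll check the rest numerically, then re-grip the jaw.

Scaled: 0.116 m is 0.3867, 0.09 m is 0.3.

```bash
cat > chk.py <<'E'
from meas import *
Y=np.radians(96.46);yh=np.array([np.cos(Y),np.sin(Y)]);xh=np.array([yh[1],-yh[0]]);o=np.array([.4875,-.1859])
def chk(U=range(335,360)):
    s=r.snapshot('top');g=s['image'][:,:,0].astype(float);z=.088
    for n,pts in [('far',[(u,225-edge(g[225:200:-1,u],110,True)) for u in U]),('near',[(u,228+edge(g[228:250,u],80,True)) for u in U])]:
        p,d=line([ray(s,q,z)[0,:2] for q in pts]);print(n,'x',((p-o)@xh).round(4),'ang',np.degrees(np.arctan2(d[1],d[0])).round(2))
    e=[(345-edge(g[v,345:325:-1],70,True),v) for v in range(222,236)]
    p,d=line([ray(s,q,z)[0,:2] for q in e]);print('stop end y',((p-o)@yh).round(4),'px',np.median([q[0] for q in e]).round(1))
    st=r.snapshot('side');k=st['image'].astype(int).sum(2)
E
python3 -c "
from chk import *
chk()"
python3 -m creep '[[-0.1667,0,0,0,0,0,1],[-0.18,-0.0033,0.1667,0,0,0,1],[-0.18,-0.0033,0.3,0,0,0,1],[-0.18,-0.0033,0.3867,0,0,0,1],[-0.18,-0.0033,0.3867,0,0,0,1]]'
python3 -m creep '[[0,0,0,0,0,0,0],[0,0,0,0,0,0,0],[0,0,0,0,0,0,0],[0,0,0,0,0,0,0],[0,0,0,0,0,0,0]]'
python3 -c "
from chk import *
p=tool()[0];print('jig',(p[:2]-o)@xh,(p[:2]-o)@yh);chk()"
```

```text
far x 0.031 ang -81.88
near x -0.0283 ang -83.86
stop end y 0.1088 px 335.0
t: 18.45
position: [0.499, -0.3068, 0.0275]
orientation: [-0.005, 0.666, 0.746, 0.0]
ft_force: [-0.0, 1.0, -0.2]
gripper_width: 1.004
gripper_force: 0.0
t: 18.95
position: [0.502, -0.3111, 0.0335]
orientation: [0.0, 0.666, 0.746, -0.0]
ft_force: [-1.5, 1.1, 3.0]
gripper_width: 0.198
gripper_force: 58.4
jig 0.00032603359824128625 -0.12603108907206736
far x 0.0311 ang -82.05
near x -0.0283 ang -83.91
stop end y 0.1087 px 335.0
```

Re-gripped. The boxes are flush to about 1.5 mm. I'll run the jaw up, fast at first and then in small steps watching the force.

Scaled: 0.036 m is 0.12, 0.032 m is 0.1067.

```bash

python3 -m creep '[[0.0267,0,0,0,0,0,0],[0.0533,0,0,0,0,0,0],[0.08,0,0,0,0,0,0],[0.1067,0,0,0,0,0,0],[0.12,0,0,0,0,0,0]]'
python3 -m creep '[[0.0033,0,0,0,0,0,0],[0.0067,0,0,0,0,0,0],[0.01,0,0,0,0,0,0],[0.01,0,0,0,0,0,0]]'
python3 -c "
from chk import *
p=tool()[0];print('jig',(p[:2]-o)@xh,(p[:2]-o)@yh,'F along y',r.state()['ft_force'][:2]@yh);chk(range(335,350))"
python3 -m creep '[[0.0033,0,0,0,0,0,0],[0.0067,0,0,0,0,0,0],[0.0067,0,0,0,0,0,0]]'
python3 -c "
from chk import *
p=tool()[0];print('jig',(p[:2]-o)@xh,(p[:2]-o)@yh,'F along y',r.state()['ft_force'][:2]@yh);chk(range(335,350))"
```

```text
t: 19.55
position: [0.498, -0.2752, 0.0335]
orientation: [0.001, 0.666, 0.746, -0.001]
ft_force: [-4.3, -2.9, 5.8]
gripper_width: 0.2
gripper_force: 60.3
t: 19.95
position: [0.4977, -0.2725, 0.0335]
orientation: [0.001, 0.666, 0.746, -0.001]
ft_force: [-4.6, -2.6, 6.5]
gripper_width: 0.197
gripper_force: 60.3
jig 0.00039699394676580464 -0.08722665885534409 F along y -2.10787552824573
far x 0.0304 ang -82.38
near x -0.0282 ang -85.79
stop end y 0.1087 px 335.0
t: 20.35
position: [0.4975, -0.2708, 0.0335]
orientation: [0.001, 0.666, 0.746, -0.001]
ft_force: [-3.5, -3.3, 7.6]
gripper_width: 0.198
gripper_force: 60.3
jig 0.0004116981992042159 -0.0854863906765008 F along y -2.8948256988077454
far x 0.0313 ang -83.21
near x -0.0277 ang -86.64
stop end y 0.1087 px 335.0
```

Scaled: 0.001 m is 0.0033.

```bash

python3 -m creep '[[0.0033,0,0,0,0,0,0],[0.0033,0,0,0,0,0,0]]'
python3 -m creep '[[0.0033,0,0,0,0,0,0],[0.0033,0,0,0,0,0,0]]'
python3 -c "
from chk import *
p=tool()[0];print('jig',(p[:2]-o)@xh,(p[:2]-o)@yh,'F along y',r.state()['ft_force'][:2]@yh);chk(range(335,350))"
```

```text
t: 20.65
position: [0.4974, -0.2698, 0.0335]
orientation: [0.001, 0.666, 0.746, -0.001]
ft_force: [-3.3, -3.4, 7.1]
gripper_width: 0.197
gripper_force: 60.3
t: 20.85
position: [0.4973, -0.2689, 0.0335]
orientation: [0.001, 0.666, 0.746, -0.001]
ft_force: [-4.1, -3.5, 6.9]
gripper_width: 0.199
gripper_force: 60.2
jig 0.0004332667191007458 -0.08355653978509359 F along y -2.97274008937512
far x 0.0317 ang -83.77
near x -0.0277 ang -86.33
stop end y 0.1087 px 335.0
```

Scaled: 0.001 m is 0.0033.

```bash

python3 -m creep '[[0.0033,0,0,0,0,0,0],[0.0033,0,0,0,0,0,0]]'
python3 -m creep '[[0.0033,0,0,0,0,0,0],[0.0033,0,0,0,0,0,0]]'
python3 -c "
from chk import *
p=tool()[0];print('jig',(p[:2]-o)@xh,(p[:2]-o)@yh,'F along y',r.state()['ft_force'][:2]@yh);chk(range(335,350))"
```

```text
t: 21.15
position: [0.4972, -0.2679, 0.0335]
orientation: [0.001, 0.666, 0.746, -0.001]
ft_force: [-2.9, -4.1, 7.3]
gripper_width: 0.199
gripper_force: 60.2
t: 21.35
position: [0.4971, -0.2671, 0.0335]
orientation: [0.001, 0.666, 0.746, -0.001]
ft_force: [-4.0, -4.2, 6.8]
gripper_width: 0.195
gripper_force: 60.2
jig 0.0004306101035732469 -0.08173007562746051 F along y -3.7583614651766006
far x 0.0317 ang -83.81
near x -0.0277 ang -85.69
stop end y 0.109 px 334.9
```

Scaled: 0.001 m is 0.0033.

```bash

python3 -m creep '[[0.0033,0,0,0,0,0,0],[0.0033,0,0,0,0,0,0]]'
python3 -m creep '[[0.0033,0,0,0,0,0,0],[0.0033,0,0,0,0,0,0]]'
python3 -c "
from chk import *
p=tool()[0];print('jig',(p[:2]-o)@xh,(p[:2]-o)@yh,'F along y',r.state()['ft_force'][:2]@yh);chk(range(335,350))"
```

```text
t: 21.65
position: [0.497, -0.2664, 0.0335]
orientation: [0.002, 0.666, 0.746, -0.001]
ft_force: [-4.1, -5.5, 6.2]
gripper_width: 0.195
gripper_force: 60.0
t: 21.85
position: [0.4971, -0.2664, 0.0335]
orientation: [0.002, 0.666, 0.746, -0.002]
ft_force: [-2.7, -9.6, 3.3]
gripper_width: 0.198
gripper_force: 59.7
jig 0.00043980369132800776 -0.08109177662987906 F along y -9.20492609763109
far x 0.0317 ang -83.72
near x -0.0277 ang -85.4
stop end y 0.1091 px 334.9
```

The motion stopped and the force rose to 9 N, so the set is snug. I'll relax, let go and retreat.

Scaled: -0.001 m is -0.0033.

```bash

python3 -m creep '[[-0.0033,0,0,0,0,0,0],[-0.0033,0,0,0,0,0,0.3],[-0.0033,0,0,0,0,0,1],[-0.0033,0,0,0,0,0,1],[-0.0033,0,0,0,0,0,1]]'
python3 -m creep '[[0,0,0,0,0,0,1],[0,0,0,0,0,0,1]]'
python3 -m creep '[[0,0,-0.1,0,0,0,1],[0,0,-0.2333,0,0,0,1],[0,0,-0.4,0,0,0,1],[0,0,-0.5,0,0,0,1],[-0.1667,-0.1667,-0.5,0,0,0,1]]'
python3 -m creep '[[-0.1667,-0.1667,-0.1667,0,0,0,1],[-0.1667,-0.3333,-0.1667,0,0,0,1],[-0.1667,-0.5,-0.1667,0,0,0,1],[-0.1667,-0.5,-0.1667,0,0,0,1],[-0.1667,-0.5,-0.1667,0,0,0,1]]'
python3 - <<'E'
from chk import *
chk(range(335,382))
s=r.snapshot('top');cv2.imwrite('pics/end.png',s['image'][:,:,::-1])
im=s['image'].astype(int).sum(2)
print(im[221:225,375:418])
print(J:=[((ray(s,(u,222),.0775)[0,:2]-o)@yh).round(4) for u in range(384,400)])
# stamp check
a=cv2.imread('pics/top0.png').astype(int);b=s['image'][:,:,::-1].astype(int)
for n,(u0,u1,v0,v1) in dict(stamp=(445,470,210,230),gold=(376,404,140,168),navy=(410,438,128,158),white=(330,355,140,165)).items():
    print(n,abs(a-b)[v0:v1,u0:u1].mean().round(1))
E
```

```text
t: 22.45
position: [0.4967, -0.2642, 0.0318]
orientation: [-0.0, 0.666, 0.746, 0.0]
ft_force: [-1.0, -0.1, -0.6]
gripper_width: 0.802
gripper_force: 0.0
t: 22.65
position: [0.4967, -0.2647, 0.032]
orientation: [-0.0, 0.666, 0.746, 0.0]
ft_force: [1.0, -0.6, 0.2]
gripper_width: 1.0
gripper_force: 0.0
t: 23.15
position: [0.4705, -0.3035, 0.1886]
orientation: [0.006, 0.663, 0.748, 0.001]
ft_force: [-0.7, -1.0, -0.2]
gripper_width: 1.0
gripper_force: 0.0
t: 23.65
position: [0.3198, -0.3716, 0.2328]
orientation: [0.0, 0.668, 0.745, -0.001]
ft_force: [0.6, -0.9, 0.5]
gripper_width: 1.002
gripper_force: 0.0
far x 0.0318 ang -83.76
near x -0.0279 ang -83.61
stop end y 0.1092 px 334.8
[[141 132 122 134 121 118 121 121 124 129 131 126 161 348 646 626 328 176
  165 162 112  48  69  91 106 113 206 398 178 112  93 103 138 190 201 194
  185 185 196 260 264 278 284]
 [128 125 133 107 130 137  98 120 110 129 131 113 137 323 635 627 348 192
  178 164 103  65  64 101 104 115 182 346 167 109  96  89 116 190 212 209
  210 214 252 294 320 346 401]
 [124 114 124 137 134 128 115 127 142 114 121 133 141 276 552 628 410 204
  167 171 123  59  64  95  96 109 176 337 209 114  89 104 164 329 397 406
  389 404 504 533 536 551 577]
 [122 120 136 122 127 111 123 125 131 118 123 133 140 228 465 618 457 227
  170 172 138  76  60  88  98 100 150 254 221 153 123 171 266 443 503 508
  496 527 642 658 656 658 655]]
[np.float64(-0.0305), np.float64(-0.0333), np.float64(-0.0361), np.float64(-0.0389), np.float64(-0.0417), np.float64(-0.0445), np.float64(-0.0473), np.float64(-0.0501), np.float64(-0.0529), np.float64(-0.0557), np.float64(-0.0585), np.float64(-0.0613), np.float64(-0.064), np.float64(-0.0668), np.float64(-0.0696), np.float64(-0.0724)]
stamp 8.2
gold 8.8
navy 9.0
white 8.8
```

```bash
python3 -c "
from cell import r
print(r.hand_in())"
```

```text
the job is handed in; nothing more can be done
None
```

I handed the job in at about 24 s: the second box is let go squarely on the first, the jaw stopped hard against the set at about 9 N, and the stamp and spools look unmoved in the top view. My first grasp of the jaw grip missed because the reported tool height read about 29 mm low; I corrected for that, and the hand-in returned no verdict.

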